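# Scan the feeder tray's label, then hold its spring pusher back at the mark

## Robot

A 6-joint arm with a two-finger parallel gripper is mounted at the origin on the work surface. World frame = base frame: x ahead of the robot, y to its left, z up, the work surface at z = 0. Lengths are in m, angles in degrees, forces in N, time in s.
With the tool pointing down it reaches from about 0.4 to 0.825 m from the base axis. Payload 7 kg.
Tool frame: the origin (TCP) lies at the very end of the fingers, on their centre line; the grasp point (between the pads) lies 19 mm behind it (r.hold_point_z is the distance from the TCP to the grasp point, in m); z points along the fingers, y is the direction in which the jaws open and shut (so a half turn about z gives the same grasp; the last joint's range is limited). The gripper opens to 88 mm and grips with 3 to 60 N. Pads are 19 mm wide; open, the fingers measure 130 mm over their backs; the gripper's body (78 mm by 193 mm) begins 47 mm behind the grasp point.
Start: joints at [-52.764, 20.546, 0.682, 0, -70.136, -16.507], TCP at [0.239, -0.631, 0.194] pointing down, gripper open.
Joint ranges: [-176.03, 176.03], [-82.01, 121.73], [-58.28, 71.71], [-173.87, 95.51], [-174.79, -0.11], [-173.66, 173.66]. Speed limits (degrees/s): [136.94, 136.94, 172.46, 180, 180, 180].

## Interface

Orientations are given as [roll, pitch, yaw] about the fixed x, y, z axes, in that order (R = Rz(yaw) Ry(pitch) Rx(roll)).
In Python, from plant import r gives the robot as it stands. The module is installed in compiled form; this text tells all that it offers.
- The arm moves only by the shell command python3 -m inch 'ROWS' [FORCE]. ROWS is text: rows parted by semicolons, each of 7 numbers parted by spaces: the shift along the tool's x, y, z in m, then the turn, a rotation vector about the tool's x, y, z in rad, then the opening, from 0 (shut) to 1 (fully open). In form: tx ty tz ax ay az jaw; .... A call has 1 to 20 rows; each row shifts and turns the commanded pose from where the row before left it, along the tool's axes as they then stand; what a row does not reach is not made up. A row lasts 1/12 s, in which the tool goes at most 41.7 mm and 7.16 degrees, less where a joint would pass 70% of its speed; a pose out of reach is approached as far as the arm can. A call with a gripper value outside its range is refused whole. The fingers move at their own pace and stop on an object; FORCE is the grip in N (left out, the last holds). Time passes only in rows, so rows that do not move let the fingers close. It gives the time, the measured TCP pose, the force and the opening at its end, in the units of the state.
- r.get_state(): the state, without advancing time (a new reading comes with each control period).
- r.capture(name): name is "side" or "top" or "wrist"; returns the picture (420x560x3 uint8, red, green, blue); there is no depth.
- r.camera_params(name): a dict with "vfov" (degrees; the focal length in pixels is half the picture's height over the tangent of half this angle, whatever the lens; pixels are square), "cx", "cy" (the principal point, pixels), "R" (3x3) and "t" (3): a world point X has camera coordinates R X + t. Camera axes: x right, y down, z forward; pixel columns grow to the right and rows downward; lengths in m; the calibration is good to about 2 mm. A picture is of the moment at which its call begins: read the wrist's pose just before it. camera_params takes no time and is no camera call; for the wrist camera it gives the pose at the moment of the call.
- r.close_job(): hands the job in, once; it reports no verdict.
Trained networks look in the newest picture that a camera, given by its name, has taken for a name from the list of things; names that differ only in an ending like _2 or _b are one class to them, and where a whole thing is asked for, a point or a joint stands for the part that bears it (a point fixed in the world has none). Each returns a list of dicts, best first, with "p" (0 to 1); they miss things now and then, are a little off and sometimes report something else, mostly with a low value. They report only what shows in the picture. A call takes as long as a camera call. They do not tell look-alikes from the thing itself.
- r.recognise(target, camera): "xy" ([column, row] in pixels, amid what is visible of it).
The state is a dict: "time_s": time; "joints": joint angles; "qd": joint speeds; "joint_torque": joint torques, N m; "tcp_pos": TCP position; "eef_rot": TCP orientation; "contact_force": force on the tool from outside, world axes, zero at the start; "moment": the same for the moment, N m; "gripper_width": finger opening in m.
Only numpy, scipy, OpenCV 4.12 (cv2) and the standard library are available. Lean on these libraries where they do the work, as an engineer would, in place of code of your own. Each camera call takes 0.05 s, during which the arm holds its last target.

## Task

A colleague is about to refill the empty spring feeder tray with small tins. Pick up the hand scanner, point it squarely at the middle of the tray's bar label from about 8 cm and keep it still there for a good second, then lay it back flat on its mat, button side up, without dropping it, and let go of it. Then pull the tray's pusher by its handle against the spring until the pusher plate is level with the pair of dark steel clips, and finish while still holding it there, without letting go; leave the other things on the shelf where they are.

Things in the scene. Friction and masses are not known exactly. Their poses are not given: they have to be found in the camera images.
- feeder: Spring feeder tray, fixed to the shelf: a straight open-topped channel 312 mm long (its y axis), 85 mm wide (its x axis), grey plastic floor 8 mm thick, aluminium side walls 4 mm thick and 40 mm high, end walls 45 mm high. Origin: underside, middle of the channel. z up. Its -x side faces the robot, give or take 15 degrees. The label card stands upright at its +y end, the pusher rests at its -y end. The top edge of the card is 98 mm above the shelf.
- label (a point): Centre of the bar label (paper 64 mm wide along y, 44 mm high, with black bars) on the upright card at the tray's +y end, 73 mm above the shelf. Axes are those of the tray: the label faces along -x, towards the robot; scan it from that side.
- pusher (a joint): Travel of the spring pusher along the tray's +y, in m: 0 at rest at the -y end, 0.13 at its hard stop, which lies beyond the mark. A spring draws it back: about 3 N at rest, growing by 60 N per m (6 to 10 N at the marks that occur). It returns at once if let go.
- pusher_handle (a point): Grip point of the pusher's handle, which moves with it: an upright white plastic block 24 mm (tray's x) by 14 mm (tray's y), standing on the top edge of the white pusher plate (70 mm wide, 8 mm thick, its top edge 60 mm above the shelf). The handle reaches from 60 to 116 mm above the shelf; this point is 95 mm up, in the middle plane of the plate. Pull along the tray's +y. Axes are those of the tray.
- mark: The mark: a pair of plain dark steel clips 8 mm wide, one opposite the other on the two side walls of the tray, tops 62 mm above the shelf. Origin at shelf height midway between the two clips; axes are those of the tray. The pusher is at the mark when its plate is in line with the clips, that is when the handle point and this origin have the same place along the tray's y. Their place along the tray varies; they are fixed and do not block the pusher.
- mat: Flat cork mat fixed on the shelf, 200 mm (x) by 120 mm (y), 4 mm thick, on which the scanner lies. Origin at the centre of its underside.
- scanner: Hand scanner, 130 to 210 g, a loose bar 130 mm long (its x), 36 mm high: a grey grip 34 mm wide (its y) from x = -65 to +30 mm and a black head 44 mm wide from x = +30 to +65 mm with the button on top and the glass window on its front end. Origin: centre of its underside; x points out of the window, z up. It lies button up, window roughly away from the robot.
- scanner_mid (a point): Centre of the scanner, half-way up (18 mm above its underside), on the grip, a good place to grasp it across its 34 mm width. Its axes are the scanner's.
- scanner_window (a point): Centre of the scanner's window: 65 mm ahead of scanner_mid along the scanner's x. Its axes are the scanner's.
- scan_spot (a point): Point on the scanner's line of sight, 80 mm in front of the window (145 mm ahead of scanner_mid along the scanner's x). For a scan it should lie on the middle of the label.
- tiffin: Bystander: closed round stainless tin with clip latches, 124 mm across, 143 mm high with its bail. Origin at its underside.
- jar: Bystander: brown stoneware jar with wooden lid, 116 mm across, 134 mm high. Origin at its underside.
- lazy_susan: Bystander: flat round white plastic turntable insert, 200 mm across, 32 mm high. Origin at its underside.
- pan_lid: Bystander: small aluminium pan lid, 152 mm across, 43 mm high with its knob. Origin at its underside.
- spice_tin0: Bystander: small round steel tin, 55 mm across, 44 mm high, for the later refill. Origin at its underside.
- spice_tin1: Bystander: small round steel tin, 55 mm across, 44 mm high, for the later refill. Origin at its underside.
- spice_tin2: Bystander: small round steel tin, 55 mm across, 44 mm high, for the later refill. Origin at its underside.
Not all that is in view belongs to the job. Several things have the shape of the scanner; the one meant has the colours described above.

How it is judged:
By the outcome, as a careful person would: the job done as asked, in the order asked, and still so for the second after the job is handed in, while the arm keeps its last pose, push and grip.
It also fails if it takes over 58 s, if anything falls off the work surface, if the arm or the gripper's body presses on something with over 40 N, if the wrist force passes 120 N, or if a joint passes its speed limit or range.

## Working session

There is one attempt and no reset: what is moved stays moved. The work goes in short steps, Python scripts to look and compute and a shell command to move; the robot and the scene stay as the last step left them, time stands still between calls to the robot, and variables do not carry over. Pictures are saved under pics/ and viewed, and the job is handed in when it is done.

```bash
mkdir -p pics; ls
cat > h.py <<'E'
import numpy as np, cv2, json
from plant import r
from scipy.spatial.transform import Rotation as Ro
def K(c):
    p=r.camera_params(c); f=210/np.tan(np.radians(p['vfov'])/2)
    return f,p['cx'],p['cy'],np.array(p['R']),np.array(p['t'])
def ray(c,uv,k=None):
    f,cx,cy,R,t=k or K(c)
    d=R.T@np.array([(uv[0]-cx)/f,(uv[1]-cy)/f,1.]); return -R.T@t,d/np.linalg.norm(d)
def atz(c,uv,z,k=None):
    o,d=ray(c,uv,k); return o+d*(z-o[2])/d[2]
def proj(c,X,k=None):
    f,cx,cy,R,t=k or K(c); q=R@np.array(X)+t; return np.array([cx+f*q[0]/q[2],cy+f*q[1]/q[2]])
def tri(rays):
    A=np.zeros((3,3));b=np.zeros(3)
    for o,d in rays:
        P=np.eye(3)-np.outer(d,d);A+=P;b+=P@o
    X=np.linalg.solve(A,b); return X,[np.linalg.norm((np.eye(3)-np.outer(d,d))@(X-o)) for o,d in rays]
def snap(c,n):
    im=r.capture(c); cv2.imwrite('pics/'+n+'.png',im[:,:,::-1]); return im
E
python3 - <<'E'
from h import *
for c in ['top','side']:
    snap(c,c+'0'); 
    p=r.camera_params(c); f,cx,cy,R,t=K(c); print(c,p['vfov'],cx,cy,(-R.T@t).round(3),R.round(3).tolist())
    for n in ['scanner','label','pusher_handle','mark','mat','feeder']:
        try: print(c,n,[(d['xy'],d['p']) for d in r.recognise(n,c)])
        except Exception as e: print(n,e)
s=r.get_state(); print(s)
E
```

```text
pics
top 49.25323997200427 276.3633882716256 213.94129229453358 [ 0.394 -0.034  1.46 ] [[-0.02, -1.0, 0.02], [-0.997, 0.019, -0.073], [0.073, -0.021, -0.997]]
top scanner [([359.7, 226.2], 0.97), ([373.9, 294.7], 0.59), ([414.5, 242.1], 0.57)]
top label [([257.0, 184.7], 0.8)]
top pusher_handle [([298.8, 182.8], 0.64)]
top mark [([349.5, 230.9], 0.45), ([363.0, 229.4], 0.38), ([119.0, 162.3], 0.28)]
top mat [([350.3, 232.7], 0.75), ([256.5, 185.2], 0.32)]
top feeder [([259.5, 187.1], 0.62)]
side 44.52963397643777 276.3468106657768 201.5666843331588 [ 0.269 -1.327  0.996] [[0.986, -0.165, 0.01], [-0.088, -0.575, -0.813], [0.14, 0.801, -0.582]]
side scanner [([276.5, 278.2], 0.74), ([267.7, 323.4], 0.74), ([248.8, 211.0], 0.57), ([216.2, 287.7], 0.45)]
side label [([302.3, 205.5], 0.91)]
side pusher_handle [([313.8, 220.2], 0.74)]
side mark []
side mat [([271.8, 283.9], 0.7), ([278.0, 272.2], 0.57), ([312.7, 218.1], 0.49), ([303.6, 203.9], 0.25)]
side feeder [([307.8, 206.3], 0.96), ([375.1, 262.9], 0.53)]
{'time_s': 0.7, 'joints': array([-5.27640512e+01,  2.05430607e+01,  6.79542355e-01,  2.48438489e-04,
       -7.01359918e+01, -1.65083085e+01]), 'qd': array([ 0.08472176,  0.01145717, -0.09169461, -0.08565029, -0.05391041,
       -0.12974978]), 'joint_torque': array([ 6.73146824e-04, -5.82156944e+01,  2.93249327e+01,  7.00133756e+00,
        1.25733751e-02, -1.49994133e-05]), 'tcp_pos': array([ 0.23887455, -0.63127175,  0.1936809 ]), 'eef_rot': array([-1.79999464e+02, -8.48240540e-05, -1.59272275e+02]), 'contact_force': array([-0.90128067,  0.13578876, -0.12625955]), 'moment': array([-0.05494323,  0.01250145, -0.02370294]), 'gripper_width': 0.08770885113804486}
```

View pics/top0.png

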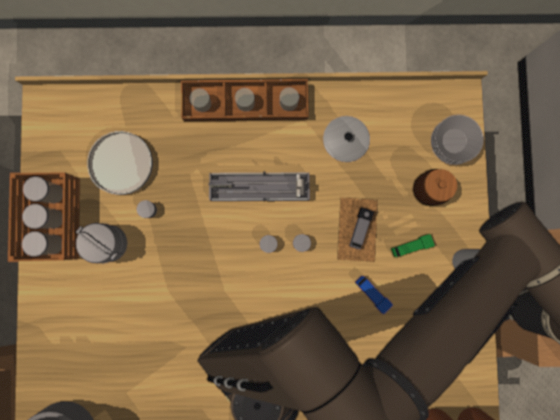

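View pics/side0.png

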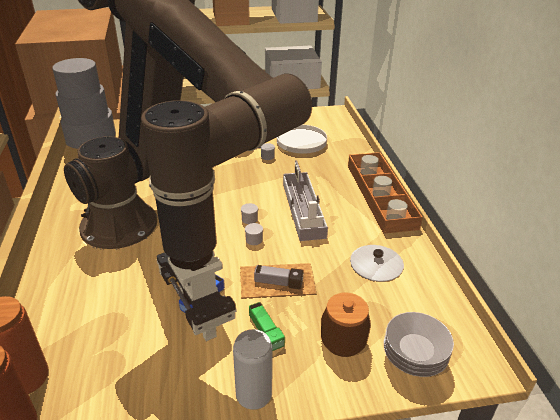

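Run:
```python
import cv2
a=cv2.imread('pics/top0.png')[140:320,180:460]; cv2.imwrite('pics/topc.png',cv2.resize(a,None,fx=2.85,fy=2.85,interpolation=cv2.INTER_CUBIC))
a=cv2.imread('pics/side0.png')[170:340,190:390]; cv2.imwrite('pics/sidec.png',cv2.resize(a,None,fx=3.5,fy=3.5,interpolation=cv2.INTER_CUBIC))
```

```text
(no output)
```

View pics/topc.png

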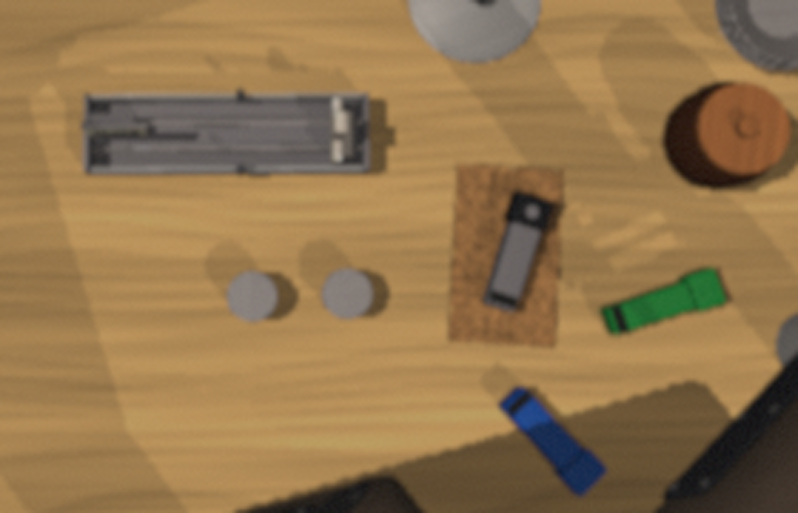

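View pics/sidec.png

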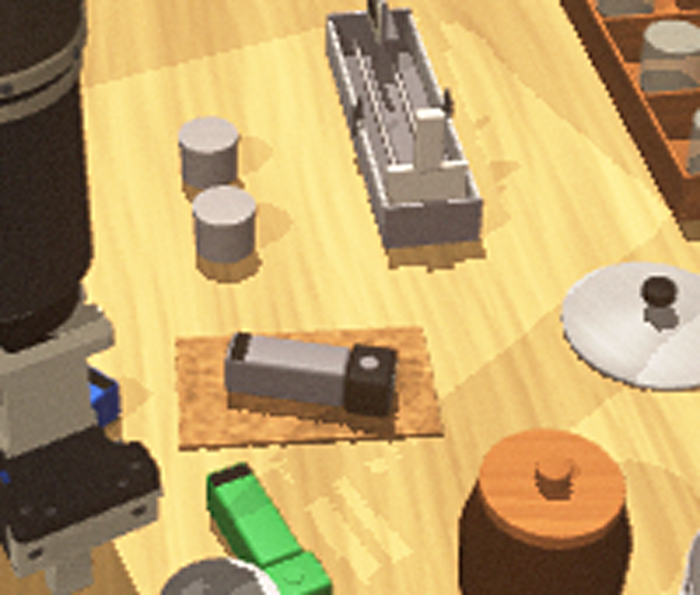

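Run:
```python
from h import *
tc=lambda u,v:(180+u/2.85,140+v/2.85)
sc=lambda u,v:(190+u/3.5,170+v/3.5)
kt=K('top');ks=K('side')
P=lambda n,a,z:print(n,atz('top',tc(*a),z,kt).round(3))
P('rear',(501,306),.04);P('front',(538,198),.04);P('mid',(519,250),.04)
for n,a in dict(TL=(85,97),BL=(88,173),TR=(368,97),BR=(366,172)).items(): P(n,a,.045)
P('clipT',(240,94),.062);P('clipB',(243,170),.062)
P('handle',(350,118),.116);P('tinL',(252,295),.044)
o=ray('top',tc(342,118),kt),ray('side',sc(430,113),ks);print('handle top',tri(o))
o=ray('top',tc(532,211),kt),ray('side',sc(370,362),ks);print('button',tri(o))
o=ray('top',tc(240,94),kt),ray('side',sc(448,95),ks);print('clip far',tri(o))
o=ray('top',tc(243,170),kt),ray('side',sc(357,100),ks);print('clip near',tri(o))
f,cx,cy,R,t=K('wrist'); print('wrist',f,cx,cy,(-R.T@t),R.tolist())
```

```text
rear [ 0.39  -0.309  0.04 ]
front [ 0.507 -0.353  0.04 ]
mid [ 0.45  -0.331  0.04 ]
TL [0.626 0.14  0.045]
BL [0.543 0.138 0.045]
TR [ 0.621 -0.169  0.045]
BR [ 0.538 -0.165  0.045]
clipT [ 0.624 -0.029  0.062]
clipB [ 0.541 -0.031  0.062]
handle [ 0.588 -0.143  0.116]
tinL [ 0.407 -0.038  0.044]
handle top (array([ 0.58731118, -0.1346541 ,  0.11519636]), [np.float64(0.0007437906275651959), np.float64(0.0007437906275652819)])
button (array([ 0.49394184, -0.34632245,  0.04082698]), [np.float64(0.0013899538429953116), np.float64(0.0013899538429953358)])
clip far (array([ 0.62756942, -0.02945072,  0.05580642]), [np.float64(0.0027786743689789044), np.float64(0.0027786743689787907)])
clip near (array([ 0.54337402, -0.03102842,  0.06050687]), [np.float64(0.002042443723252323), np.float64(0.002042443723252256)])
wrist 320.2169575984362 279.9373420914037 206.0267212514652 [ 0.17018813 -0.6565846   0.38472802] [[-0.35310891348019435, 0.9355818198330236, -0.0008681121849905475], [0.9002344856385048, 0.34002041183201526, 0.27196321516845795], [0.2547390156376028, 0.09525113088838298, -0.9623072565332087]]
```

```bash
cat >> h.py <<'E'
def Rd(yaw,roll=180,pitch=0): return Ro.from_euler('xyz',[roll,pitch,yaw],degrees=True)
def plan(pos,R,N,jaw=1,start=None):
    s=r.get_state(); p0=np.array(s['tcp_pos']); R0=Ro.from_euler('xyz',s['eef_rot'],degrees=True)
    if start: p0,R0=np.array(start[0]),start[1]
    w=(R0.inv()*R).as_rotvec()/N; d=R0.inv().apply(np.array(pos)-p0)
    A=sum(Ro.from_rotvec(w*k).as_matrix() for k in range(N)); t=np.linalg.solve(A,d)
    print(N,'x: ',' '.join('%.4f'%v for v in np.r_[t,w]),jaw,' |t|mm %.1f deg %.2f'%(np.linalg.norm(t)*1e3,np.degrees(np.linalg.norm(w))))
E
python3 - <<'E'
from h import *
plan([.36,-.17,.27],Rd(179.1),14,start=([.239,-.631,.27],Rd(-159.27)))
plan([.36,-.17,.27],Rd(179.1),16,start=([.239,-.631,.27],Rd(-159.27)))
E
```

```text
14 x:  -0.0147 0.0309 0.0000 -0.0000 -0.0000 0.0270 1  |t|mm 34.2 deg 1.54
16 x:  -0.0128 0.0271 0.0000 -0.0000 -0.0000 0.0236 1  |t|mm 30.0 deg 1.35
```

```bash
python3 -m inch '0 0 -0.025 0 0 0 1; 0 0 -0.03 0 0 0 1; 0 0 -0.02 0 0 0 1; -0.0128 0.0271 0 0 0 0.0236 1; -0.0128 0.0271 0 0 0 0.0236 1; -0.0128 0.0271 0 0 0 0.0236 1; -0.0128 0.0271 0 0 0 0.0236 1; -0.0128 0.0271 0 0 0 0.0236 1; -0.0128 0.0271 0 0 0 0.0236 1; -0.0128 0.0271 0 0 0 0.0236 1; -0.0128 0.0271 0 0 0 0.0236 1; -0.0128 0.0271 0 0 0 0.0236 1; -0.0128 0.0271 0 0 0 0.0236 1; -0.0128 0.0271 0 0 0 0.0236 1; -0.0128 0.0271 0 0 0 0.0236 1; -0.0128 0.0271 0 0 0 0.0236 1; -0.0128 0.0271 0 0 0 0.0236 1; -0.0128 0.0271 0 0 0 0.0236 1; -0.0128 0.0271 0 0 0 0.0236 1; 0 0 0 0 0 0 1'
python3 - <<'E'
from h import *
import pickle
r.get_state()
k=K('wrist'); snap('wrist','w1'); pickle.dump(k,open('w1.pkl','wb'))
for n in ['scanner','label','pusher_handle','mark','scanner_window']: print(n,[(d['xy'],d['p']) for d in r.recognise(n,'wrist')])
print(r.get_state()['time_s'])
E
```

```text
time_s: 2.37
tcp_pos: [0.3614, -0.1669, 0.2691]
eef_rot: [180.0, 0.1, 179.2]
contact_force: [0.0, -0.9, -0.8]
gripper_width: 0.0874
scanner [([121.2, 75.9], 0.95), ([46.7, 192.3], 0.93), ([174.3, 215.8], 0.62)]
label [([334.2, 320.5], 0.79)]
pusher_handle [([304.1, 316.6], 0.9)]
mark []
scanner_window [([121.3, 77.6], 0.89), ([171.5, 218.3], 0.87), ([44.7, 193.2], 0.73)]
2.6667
```

View pics/w1.png

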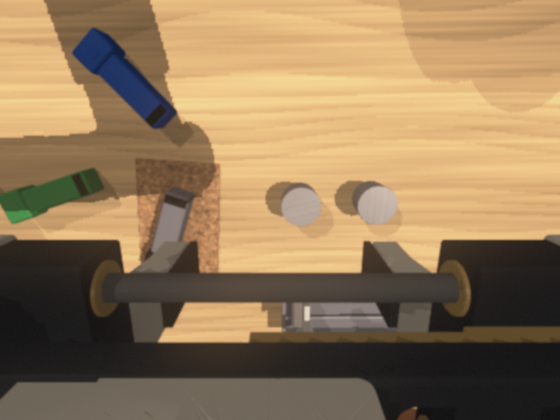

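```bash
python3 -m inch '-0.029 0.0123 0 0 0 0 1; -0.029 0.0123 0 0 0 0 1; -0.029 0.0123 0 0 0 0 1; -0.029 0.0123 0 0 0 0 1; -0.029 0.0123 0 0 0 0 1; -0.029 0.0123 0 0 0 0 1; -0.029 0.0123 0 0 0 0 1; -0.029 0.0123 0 0 0 0 1; -0.029 0.0123 0 0 0 0 1; -0.029 0.0123 0 0 0 0 1; -0.029 0.0123 0 0 0 0 1; -0.029 0.0123 0 0 0 0 1; 0 0 0 0 0 0 1; 0 0 0 0 0 0 1'
python3 - <<'E'
from h import *
import pickle
k=K('wrist'); im=snap('wrist','w2'); pickle.dump(k,open('w2.pkl','wb'))
for n in ['label','pusher_handle','mark']: print(n,[(d['xy'],d['p']) for d in r.recognise(n,'wrist')])
print(r.get_state()['time_s'])
a=im[:260,:,::-1];cv2.imwrite('pics/w2c.png',cv2.resize(a[:,60:500],None,fx=1.8,fy=1.8,interpolation=cv2.INTER_CUBIC))
E
```

```text
time_s: 3.83
tcp_pos: [0.7109, -0.029, 0.266]
eef_rot: [-180.0, -0.2, 179.0]
contact_force: [-0.0, -0.8, -0.3]
gripper_width: 0.0875
label [([295.9, 73.8], 0.72)]
pusher_handle [([189.6, 68.8], 0.87), ([97.3, 192.8], 0.27)]
mark [([278.8, 42.3], 0.44)]
4.0333
```

View pics/w2c.png

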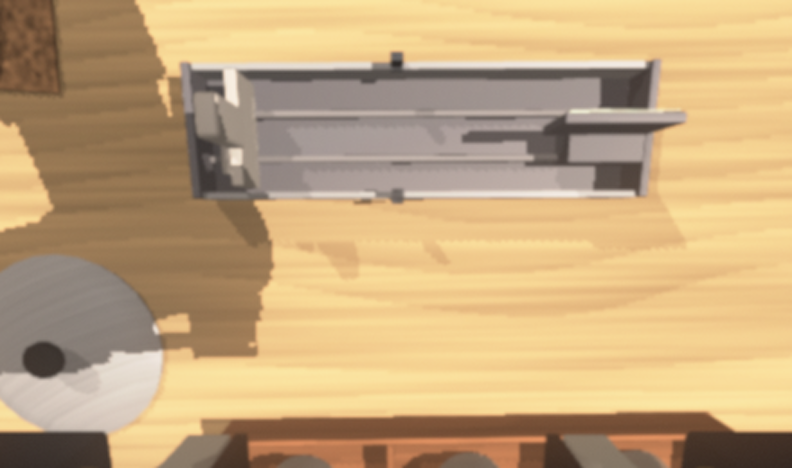

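Run:
```python
import cv2
a=cv2.imread('pics/w2.png')
b=cv2.resize(a[25:120,155:225],None,fx=7,fy=7,interpolation=cv2.INTER_CUBIC)
c=cv2.resize(a[25:120,365:445],None,fx=7,fy=7,interpolation=cv2.INTER_CUBIC)[:, :310] if 0 else cv2.resize(a[25:120,250:300],None,fx=5,fy=5,interpolation=cv2.INTER_CUBIC)
cv2.imwrite('pics/w2h.png',b);
import numpy as np
d=cv2.resize(a[25:120,365:445],None,fx=5,fy=5,interpolation=cv2.INTER_CUBIC)
cv2.imwrite('pics/w2d.png',np.hstack([c,d]))
```

```text
(no output)
```

View pics/w2h.png

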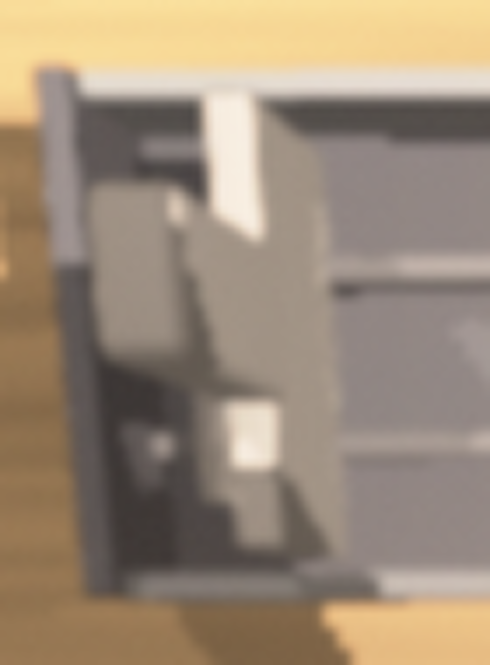

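View pics/w2d.png

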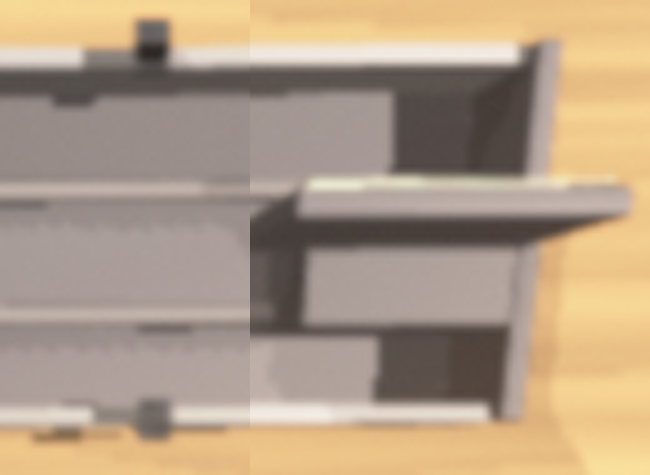

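Run:
```python
from h import *
import pickle
k=pickle.load(open('w2.pkl','rb'));kt=K('top');ks=K('side')
print('cam',(-k[3].T@k[4]).round(3))
P=lambda n,a,z:print(n,atz('w',a,z,k).round(4))
P('handle',(174.7,63.6),.116);P('plate',(190,70.9),.06)
P('clipN',(280.4,31),.062);P('clipF',(280.6,106),.062)
P('cardL',(375.6,62),.098);P('cardR',(441,63),.098)
P('LN',(160.4,35),.045);P('LF',(168.6,110),.045);P('RN',(427,33),.045);P('RF',(419.4,108.6),.045)
tc=lambda u,v:(180+u/2.85,140+v/2.85)
sc=lambda u,v:(190+u/3.5,170+v/3.5)
print('handle',tri([ray('w',(174.7,63.6),k),ray('side',sc(430,113),ks),ray('top',tc(342,118),kt)]))
print('clipN',tri([ray('w',(280.4,31),k),ray('side',sc(357,100),ks),ray('top',tc(243,170),kt)]))
print('clipF',tri([ray('w',(280.6,106),k),ray('side',sc(448,95),ks),ray('top',tc(240,94),kt)]))
print(r.get_state()['tcp_pos'])
a=cv2.imread('pics/side0.png')[160:230,270:340]; cv2.imwrite('pics/sidel.png',cv2.resize(a,None,fx=8,fy=8,interpolation=cv2.INTER_CUBIC))
```

```text
cam [ 0.638 -0.027  0.457]
handle [ 0.586  -0.1302  0.116 ]
plate [ 0.5855 -0.1304  0.06  ]
clipN [ 0.5464 -0.0254  0.062 ]
clipF [ 0.6261 -0.0266  0.062 ]
cardL [0.5855 0.0724 0.098 ]
cardR [0.5876 0.1401 0.098 ]
LN [ 0.5441 -0.1651  0.045 ]
LF [ 0.6278 -0.1649  0.045 ]
RN [0.5477 0.1448 0.045 ]
RF [0.6317 0.1443 0.045 ]
handle (array([ 0.58692974, -0.13292029,  0.11383243]), [np.float64(0.0023846137576899354), np.float64(0.00010013649751946369), np.float64(0.0023356345063001507)])
clipN (array([ 0.54437854, -0.02807061,  0.05785199]), [np.float64(0.0028624534522858755), np.float64(0.0017785773919491456), np.float64(0.0038328844795259194)])
clipF (array([ 0.62711866, -0.0281621 ,  0.05520787]), [np.float64(0.00202267046831854), np.float64(0.003527074475537927), np.float64(0.002362649647496067)])
[ 0.7095329  -0.02923749  0.26921773]
```

View pics/sidel.png

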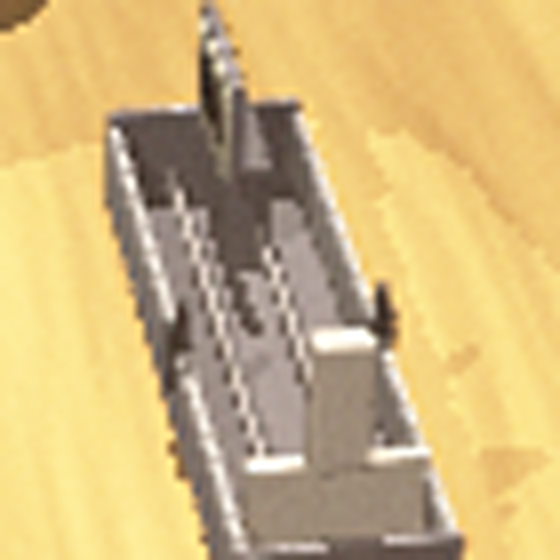

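```bash
python3 -m inch '0.015 -0.025 0 0 0 0 1; 0.015 -0.025 0 0 0 0 1; 0.015 -0.025 0 0 0 0 1; 0.015 -0.025 0 0 0 0 1; 0.015 -0.025 0 0 0 0 1; 0.015 -0.025 0 0 0 0 1; 0.015 -0.025 0 0 0 0 1; 0.015 -0.025 0 0 0 0 1; 0.015 -0.025 0 0 0 0 1; 0.015 -0.025 0 0 0 0 1; 0.015 -0.025 0 0 0 0 1; 0.015 -0.025 0 0 0 0 1; 0 0 0 0 0 0 1; 0 0 0 0 0 0 1'
python3 - <<'E'
from h import *
import pickle
k=K('wrist'); im=snap('wrist','w3'); pickle.dump(k,open('w3.pkl','wb'))
for n in ['scanner']: print(n,[(d['xy'],d['p']) for d in r.recognise(n,'wrist')])
s=r.get_state();print(s['time_s'],s['tcp_pos'],s['eef_rot'])
a=im[:230,180:380,::-1];cv2.imwrite('pics/w3c.png',cv2.resize(a,None,fx=2.6,fy=2.6,interpolation=cv2.INTER_CUBIC))
E
```

```text
time_s: 5.2
tcp_pos: [0.5238, -0.3267, 0.2699]
eef_rot: [-180.0, 0.1, 178.9]
contact_force: [0.1, -0.1, -0.2]
gripper_width: 0.0874
scanner [([146.2, 70.1], 0.93), ([277.7, 113.3], 0.7)]
5.3 [ 0.52498666 -0.32528885  0.26943458] [-1.79988409e+02  7.82712976e-02  1.79050686e+02]
```

View pics/w3c.png

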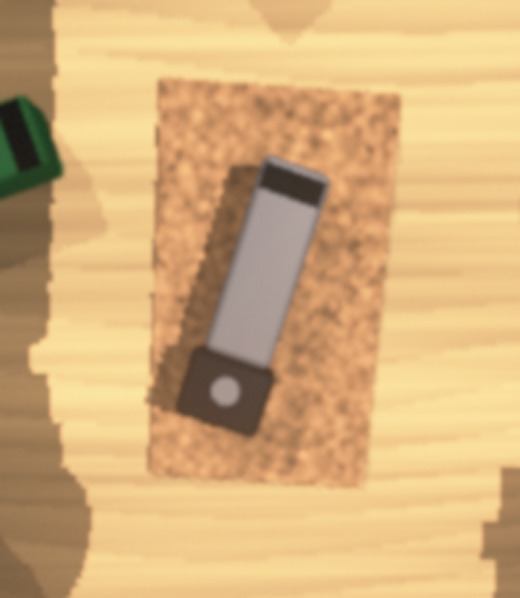

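Run:
```python
from h import *
import pickle
k=pickle.load(open('w3.pkl','rb'));kt=K('top');ks=K('side')
q=lambda u,v:(180+u/2.6,v/2.6)
P=lambda a,z:atz('w',q(*a),z,k)
rl,rr,fl,fr=[P(a,.04) for a in [(268,157),(328,180),(177,412),(253,437)]]
re=(rl+rr)/2; fo=(fl+fr)/2; print('rear',re,'front',fo,'L',np.linalg.norm(fo-re),'w',np.linalg.norm(rl-rr),np.linalg.norm(fl-fr))
gl,gr=P((209,346),.04),P((271,367),.04); g=(gl+gr)/2
for n,v in [('rf',fo-re),('rg',g-re),('perp r',rl-rr),('perp f',fl-fr)]: print(n,np.degrees(np.arctan2(v[1],v[0])))
print('mid',(re+fo)/2)
m=[P(a,.004) for a in [(160,78),(400,95),(148,474),(366,487)]]; print(np.array(m).round(4).tolist(),'matc',np.mean(m,0).round(4)); 
tc=lambda u,v:(180+u/2.85,140+v/2.85); sc=lambda u,v:(190+u/3.5,170+v/3.5)
print('button',P((225,391),.04),tri([ray('w',q(225,391),k),ray('top',tc(532,211),kt),ray('side',sc(370,362),ks)]))
mid=(re+fo)/2
plan([.447,-.3315,.15],Rd(159.2),8)
```

```text
rear [ 0.39196525 -0.30610118  0.04      ] front [ 0.51086287 -0.34894349  0.04      ] L 0.12638080810943964 w 0.029830874646539034 0.04033420366610128
rf -19.815583783302557
rg -18.949133528659573
perp r -110.56132848780824
perp f -109.4411270913209
mid [ 0.45141406 -0.32752233  0.04      ]
[[0.3444, -0.3723, 0.004], [0.3543, -0.2538, 0.004], [0.543, -0.3895, 0.004], [0.5528, -0.2676, 0.004]] matc [ 0.4486 -0.3208  0.004 ]
button [ 0.49413924 -0.34343426  0.04      ] (array([ 0.49409882, -0.34505162,  0.04004848]), [np.float64(0.0016184685953006483), np.float64(0.00191887419385144), np.float64(0.0015151800048972834)])
8 x:  0.0095 -0.0024 0.0149 0.0000 0.0002 0.0433 1  |t|mm 17.9 deg 2.48
```

Run:
```python
from h import *
plan([.4515,-.3277,.10],Rd(160),9)
```

```text
9 x:  0.0081 -0.0016 0.0188 0.0000 0.0002 0.0369 1  |t|mm 20.5 deg 2.12
```

```bash
python3 -m inch '0.0081 -0.0016 0.0188 0 0 0.0369 1; 0.0081 -0.0016 0.0188 0 0 0.0369 1; 0.0081 -0.0016 0.0188 0 0 0.0369 1; 0.0081 -0.0016 0.0188 0 0 0.0369 1; 0.0081 -0.0016 0.0188 0 0 0.0369 1; 0.0081 -0.0016 0.0188 0 0 0.0369 1; 0.0081 -0.0016 0.0188 0 0 0.0369 1; 0.0081 -0.0016 0.0188 0 0 0.0369 1; 0.0081 -0.0016 0.0188 0 0 0.0369 1; 0 0 0 0 0 0 1; 0 0 0 0 0 0 1'
python3 - <<'E'
from h import *
s=r.get_state();print(s['tcp_pos'],s['eef_rot'])
plan([.4515,-.3277,.009],Rd(160),6)
E
```

```text
time_s: 6.22
tcp_pos: [0.4514, -0.3269, 0.0995]
eef_rot: [-180.0, -0.1, 160.2]
contact_force: [0.5, 0.6, 0.1]
gripper_width: 0.0878
[ 0.45143253 -0.32692701  0.09945495] [-1.79982579e+02 -7.11255750e-02  1.60198830e+02]
6 x:  -0.0001 -0.0001 0.0151 -0.0001 -0.0002 0.0006 1  |t|mm 15.1 deg 0.04
```

```bash
python3 -m inch '0 0 0.02 0 0 0 1; 0 0 0.02 0 0 0 1; 0 0 0.02 0 0 0 1; 0 0 0.015 0 0 0 1; 0 0 0.01 0 0 0 1; 0 0 0.005 0 0 0 1; 0 0 0 0 0 0 1; 0 0 0 0 0 0 0.3; 0 0 0 0 0 0 0.2; 0 0 0 0 0 0 0.2; 0 0 0 0 0 0 0.2; 0 0 0 0 0 0 0.2; 0 0 0 0 0 0 0.2' 25
```

```text
time_s: 7.3
tcp_pos: [0.4516, -0.3276, 0.0098]
eef_rot: [180.0, 0.0, 160.1]
contact_force: [0.0, -0.1, -0.1]
gripper_width: 0.053
```

```bash
python3 -m inch '0 0 0 0 0 0 0; 0 0 0 0 0 0 0; 0 0 0 0 0 0 0; 0 0 0 0 0 0 0; 0 0 0 0 0 0 0; 0 0 0 0 0 0 0' 25
```

```text
time_s: 7.8
tcp_pos: [0.4514, -0.3276, 0.0094]
eef_rot: [-180.0, -0.0, 160.1]
contact_force: [-0.8, -0.5, -0.0]
gripper_width: 0.013
```

Run:
```python
from h import *
im=snap('top','t2');im2=snap('side','s2');im3=snap('wrist','w4')
a=np.hstack([cv2.resize(im[150:330,260:480],(440,360)),cv2.resize(im2[200:360,180:360],(405,360))[:,:360]]);cv2.imwrite('pics/ts2.png',a[:,:,::-1])
print(r.get_state()['gripper_width'])
```

```text
0.0022999109334711225
```

View pics/ts2.png

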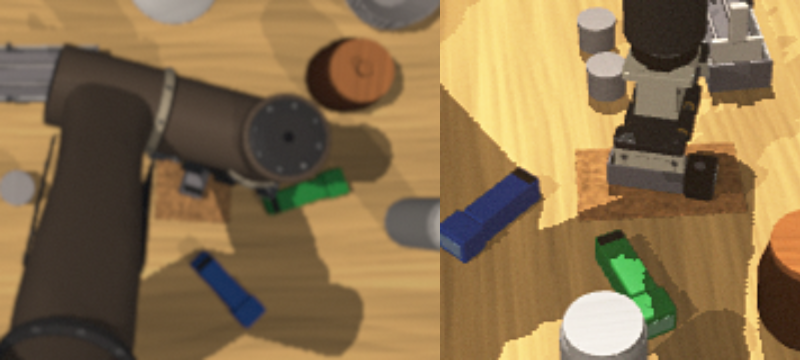

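View pics/w4.png

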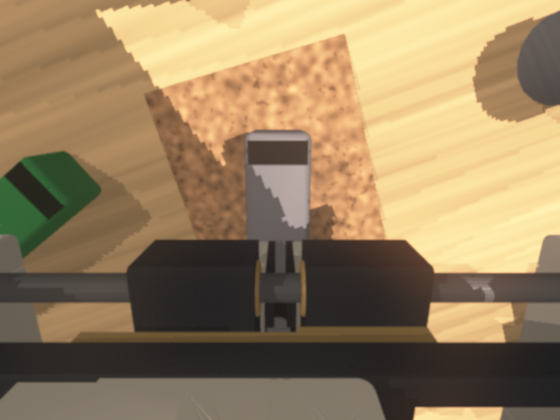

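Run:
```python
from h import *
im=cv2.imread('pics/s2.png'); t=r.get_state()['tcp_pos']; print(t,r.get_state()['gripper_width'])
ks=K('side')
a=cv2.resize(im[220:320,210:330],None,fx=6,fy=6,interpolation=cv2.INTER_CUBIC)
for X,c in [(t,(0,0,255)),(t+[0,0,.019],(0,255,0)),(t+[0,0,.066],(255,0,0))]:
    u=(proj('side',X,ks)-[210,220])*6; print(u); cv2.circle(a,tuple(int(v) for v in u),5,c,2)
cv2.imwrite('pics/s2z.png',a)
```

```text
[ 0.451478   -0.32756966  0.00944274] 0.0022999109334711225
[409.46666586 352.97427697]
[409.97871713 322.44987325]
[411.28109254 244.81266164]
```

View pics/s2z.png

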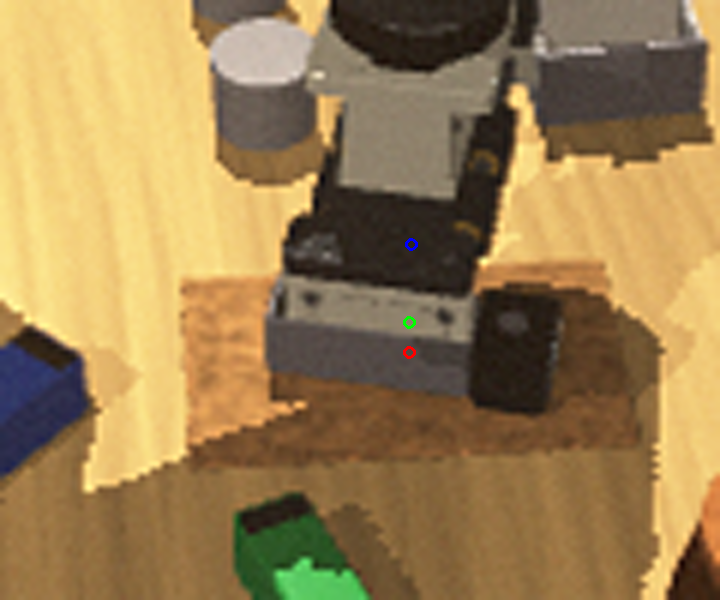

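Run:
```python
from h import *
im=cv2.imread('pics/side0.png')
ks=K('side'); t=np.array([.23887,-.63127,.19368]); R=Rd(-159.272)
x0,y0=140,240
a=cv2.resize(im[y0:y0+110,x0:x0+120],None,fx=6,fy=6,interpolation=cv2.INTER_CUBIC)
for o,c in [((0,0,0),(0,0,255)),((0,.044,0),(0,0,255)),((0,-.044,0),(0,0,255)),((0,.065,-.019),(0,255,0)),((0,-.065,-.019),(0,255,0)),((0,0,-.019),(0,255,0)),((0.039,-.0965,-.066),(255,0,0)),((-0.039,-.0965,-.066),(255,0,0)),((0.039,.0965,-.066),(255,0,0)),((-0.039,.0965,-.066),(255,0,0))]:
    u=(proj('side',t+R.apply(o),ks)-[x0,y0])*6; cv2.circle(a,tuple(int(v) for v in u),5,c,2)
cv2.imwrite('pics/s0z.png',a)
```

```text
(no output)
```

View pics/s0z.png

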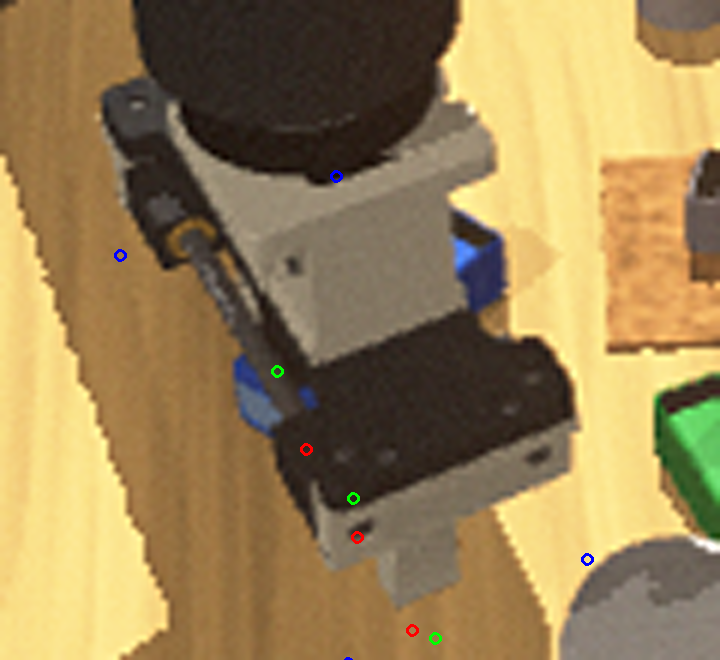

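Run:
```python
from h import *
ks=K('side'); t=np.array([.23887,-.63127,.19368]); R=Rd(-159.272)
x0,y0=140,240
for y in (-.044,-.065):
  for h in (0,.01,.02,.03,.04,.05):
    print(y,h,[((proj('side',t+R.apply((x,y,-h)),ks)-[x0,y0])*6).round().tolist() for x in (-.0095,.0095)])
# full current crop
im=cv2.imread('pics/s2.png')
```

```text
-0.044 0 [[439.0, 619.0], [385.0, 643.0]]
-0.044 0.01 [[438.0, 599.0], [383.0, 622.0]]
-0.044 0.02 [[436.0, 578.0], [381.0, 602.0]]
-0.044 0.03 [[434.0, 557.0], [378.0, 581.0]]
-0.044 0.04 [[432.0, 536.0], [376.0, 560.0]]
-0.044 0.05 [[430.0, 515.0], [374.0, 538.0]]
-0.065 0 [[467.0, 665.0], [412.0, 690.0]]
-0.065 0.01 [[465.0, 645.0], [410.0, 669.0]]
-0.065 0.02 [[463.0, 624.0], [408.0, 649.0]]
-0.065 0.03 [[462.0, 603.0], [406.0, 628.0]]
-0.065 0.04 [[460.0, 582.0], [403.0, 607.0]]
-0.065 0.05 [[458.0, 561.0], [401.0, 585.0]]
```

Run:
```python
import cv2
im=cv2.imread('pics/side0.png'); cv2.imwrite('pics/z1.png',cv2.resize(im[310:350,190:230],None,fx=14,fy=14,interpolation=cv2.INTER_NEAREST))
im=cv2.imread('pics/t2.png'); cv2.imwrite('pics/z2.png',cv2.resize(im[200:280,320:400],None,fx=7,fy=7,interpolation=cv2.INTER_CUBIC))
```

```text
(no output)
```

View pics/z1.png

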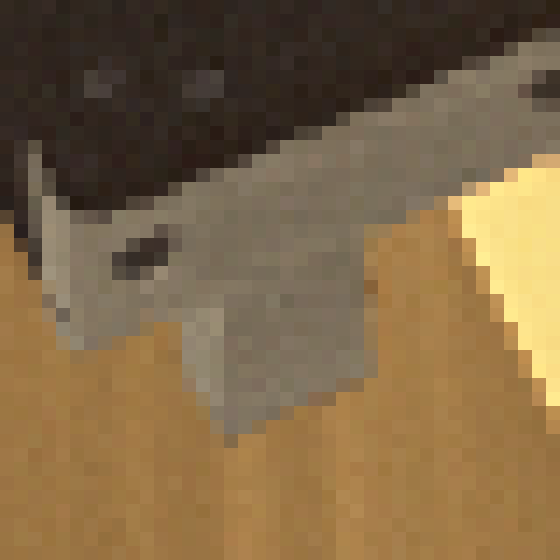

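```bash
python3 -m inch '0 0 -0.005 0 0 0 1; 0 0 0 0 0 0 1; 0 0 0 0 0 0 1; 0 0 0 0 0 0 1; 0 0 0 0 0 0 1; 0 0 0 0 0 0 1; 0 0 0 0 0 0 1; 0 0 0 0 0 0 1; 0 0 0 0 0 0 1; 0 0 0 0 0 0 1; 0 0 0 0 0 0 1; 0 0 0 0 0 0 1; 0 0 0 0 0 0 1'
python3 - <<'E'
from h import *
im=snap('side','s3');wi=snap('wrist','w5'); s=r.get_state(); t=s['tcp_pos'];print(r.hold_point_z,t,s['gripper_width'],s['eef_rot'])
ks=K('side');R=Ro.from_euler('xyz',s['eef_rot'],degrees=True)
b=im[210:330,210:330,::-1]
a=cv2.resize(b,None,fx=5,fy=5,interpolation=cv2.INTER_CUBIC)
for o,c in [((.0095,-.044,0),(0,0,255)),((-.0095,-.044,0),(0,0,255)),((.0095,-.044,-.032),(0,255,0)),((-.0095,-.044,-.032),(0,255,0))]:
    u=(proj('side',t+R.apply(o),ks)-[210,210])*5; cv2.circle(a,tuple(int(v) for v in u),4,c,1)
cv2.imwrite('pics/s3z.png',a)
E
```

```text
time_s: 9.03
tcp_pos: [0.4515, -0.3276, 0.0145]
eef_rot: [-180.0, 0.0, 160.1]
contact_force: [0.3, -0.3, 0.6]
gripper_width: 0.0838
0.0188 [ 0.45147426 -0.3275272   0.01446474] 0.08661780000159208 [1.79999583e+02 9.45273701e-04 1.60070599e+02]
```

View pics/s3z.png

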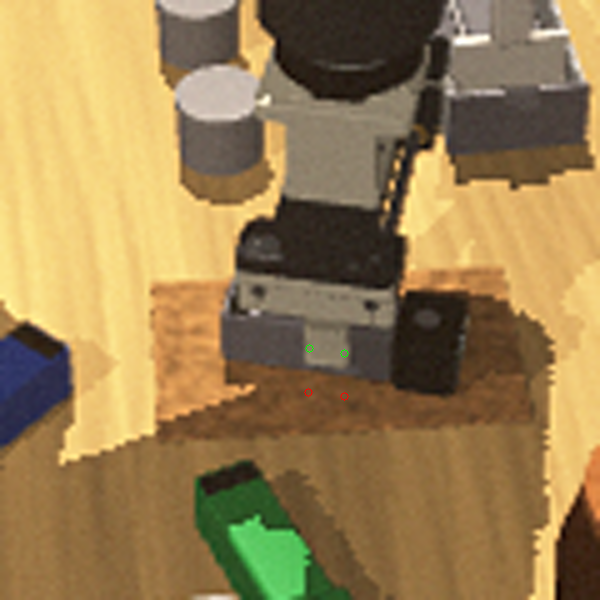

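View pics/w5.png

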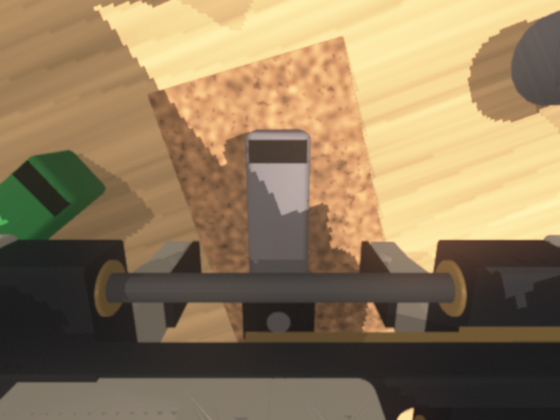

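```bash
python3 -m inch '0 0 0.012 0 0 0 1; 0 0 0.012 0 0 0 1; 0 0 0.007 0 0 0 1; 0 0 0.002 0 0 0 1; 0 0 0 0 0 0 1'; python3 -m inch '0 0 0.002 0 0 0 1; 0 0 0.002 0 0 0 1; 0 0 0 0 0 0 1'
python3 - <<'E'
from h import *
im=snap('side','s4'); s=r.get_state(); print(s['contact_force'])
cv2.imwrite('pics/s4z.png',cv2.resize(im[240:320,230:330,::-1],None,fx=7,fy=7,interpolation=cv2.INTER_CUBIC))
E
```

```text
time_s: 9.55
tcp_pos: [0.451, -0.3274, -0.0191]
eef_rot: [-180.0, -0.1, 160.1]
contact_force: [-0.3, 0.5, 0.4]
gripper_width: 0.0883
time_s: 9.8
tcp_pos: [0.4516, -0.3275, -0.0225]
eef_rot: [180.0, 0.0, 160.1]
contact_force: [-0.5, 0.2, -0.9]
gripper_width: 0.0874
[ 0.49530303  0.38260902 -0.07492907]
```

View pics/s4z.png

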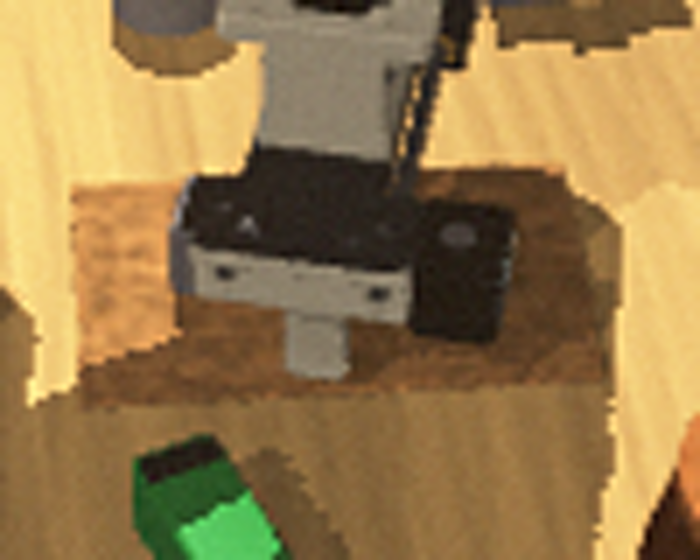

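```bash
python3 -m inch '0 0 0 0 0 0 0.2; 0 0 0 0 0 0 0.2; 0 0 0 0 0 0 0.2; 0 0 0 0 0 0 0.2; 0 0 0 0 0 0 0.2; 0 0 0 0 0 0 0.2; 0 0 0 0 0 0 0.2; 0 0 0 0 0 0 0.2; 0 0 0 0 0 0 0.2; 0 0 0 0 0 0 0.2; 0 0 0 0 0 0 0.2; 0 0 0 0 0 0 0.2' 30
```

```text
time_s: 10.85
tcp_pos: [0.4515, -0.3276, -0.0225]
eef_rot: [-180.0, 0.0, 160.1]
contact_force: [0.6, -0.7, 0.3]
gripper_width: 0.0334
```

```bash
python3 -m inch '0 0 -0.01 0 0 0 0.2; 0 0 -0.02 0 0 0 0.2; 0 0 -0.025 0 0 0 0.2; 0 0 -0.025 0 0 0 0.2; 0 0 -0.0225 0 0 0 0.2; 0 0 0 0 0 0 0.2'
python3 - <<'E'
from h import *
s=r.get_state();print(s['contact_force'],s['gripper_width'])
plan([.440,.108,.08],Rd(179.3),18)
E
```

```text
time_s: 11.35
tcp_pos: [0.4541, -0.3288, 0.0854]
eef_rot: [-180.0, 0.4, 160.1]
contact_force: [0.8, -0.4, -0.3]
gripper_width: 0.0338
[ 0.83896949 -0.40413395 -0.27095337] 0.033762573230633
18 x:  0.0054 0.0238 0.0003 -0.0001 0.0004 -0.0186 1  |t|mm 24.4 deg 1.07
```

```bash
python3 -m inch '0.0054 0.0238 0 0 0 -0.0186 0.2; 0.0054 0.0238 0 0 0 -0.0186 0.2; 0.0054 0.0238 0 0 0 -0.0186 0.2; 0.0054 0.0238 0 0 0 -0.0186 0.2; 0.0054 0.0238 0 0 0 -0.0186 0.2; 0.0054 0.0238 0 0 0 -0.0186 0.2; 0.0054 0.0238 0 0 0 -0.0186 0.2; 0.0054 0.0238 0 0 0 -0.0186 0.2; 0.0054 0.0238 0 0 0 -0.0186 0.2; 0.0054 0.0238 0 0 0 -0.0186 0.2; 0.0054 0.0238 0 0 0 -0.0186 0.2; 0.0054 0.0238 0 0 0 -0.0186 0.2; 0.0054 0.0238 0 0 0 -0.0186 0.2; 0.0054 0.0238 0 0 0 -0.0186 0.2; 0.0054 0.0238 0 0 0 -0.0186 0.2; 0.0054 0.0238 0 0 0 -0.0186 0.2; 0.0054 0.0238 0 0 0 -0.0186 0.2; 0.0054 0.0238 0 0 0 -0.0186 0.2; 0 0 0 0 0 0 0.2; 0 0 0 0 0 0 0.2'
python3 - <<'E'
from h import *
s=r.get_state();print(s['contact_force'],s['gripper_width'])
plan([.440,.108,.0285],Rd(179.3),4)
E
```

```text
time_s: 13.02
tcp_pos: [0.4365, 0.1103, 0.0801]
eef_rot: [180.0, -0.0, 179.4]
contact_force: [0.1, -0.5, -1.7]
gripper_width: 0.034
[ 0.05329226 -0.4796154  -1.67060001] 0.033983597322673746
4 x:  -0.0009 -0.0006 0.0129 0.0000 -0.0000 0.0003 1  |t|mm 12.9 deg 0.02
```

```bash
python3 -m inch '-0.0009 -0.0006 0.0129 0 0 0.0003 0.2; -0.0009 -0.0006 0.0129 0 0 0.0003 0.2; -0.0009 -0.0006 0.0129 0 0 0.0003 0.2; -0.0009 -0.0006 0.0129 0 0 0.0003 0.2; 0 0 0 0 0 0 0.2; 0 0 0 0 0 0 0.2'
python3 - <<'E'
from h import *
im=snap('side','s5');b=snap('top','t5');w=snap('wrist','w6')
s=r.get_state(); print(s['time_s'],s['tcp_pos'],s['eef_rot'])
cv2.imwrite('pics/s5z.png',cv2.resize(im[130:270,210:350,::-1],None,fx=4,fy=4,interpolation=cv2.INTER_CUBIC))
cv2.imwrite('pics/t5z.png',cv2.resize(b[140:290,160:320,::-1],None,fx=4,fy=4,interpolation=cv2.INTER_CUBIC))
E
```

```text
time_s: 13.52
tcp_pos: [0.44, 0.1059, 0.0281]
eef_rot: [-179.9, -0.1, 179.1]
contact_force: [-0.4, 0.5, -1.1]
gripper_width: 0.0339
13.6667 [0.44096472 0.10702184 0.02915589] [1.79963942e+02 5.48634095e-02 1.79159796e+02]
```

View pics/s5z.png

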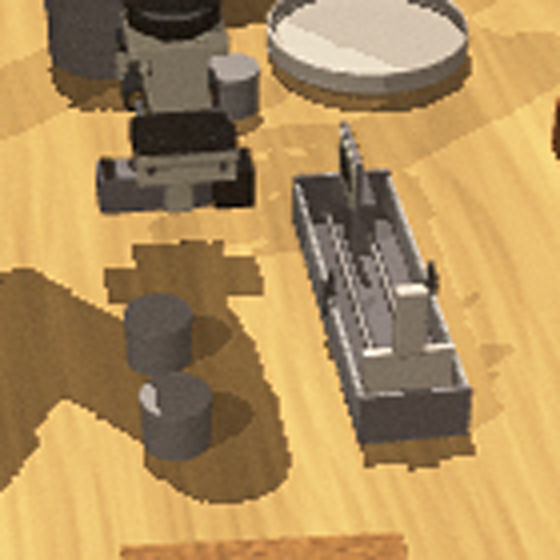

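View pics/t5z.png

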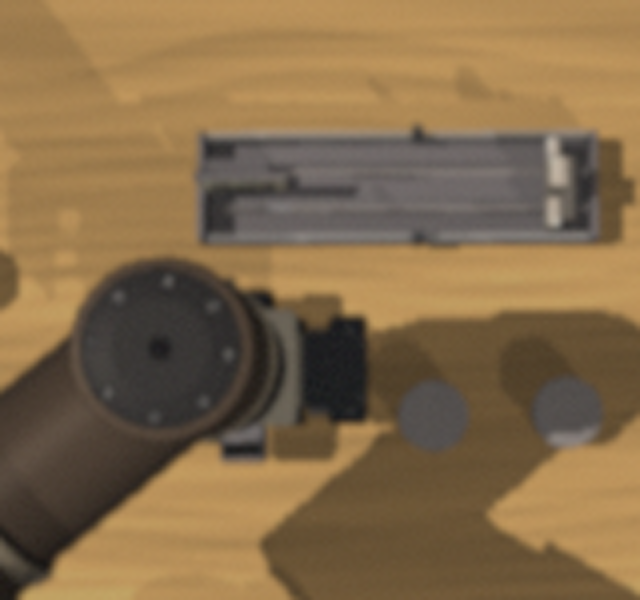

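View pics/w6.png

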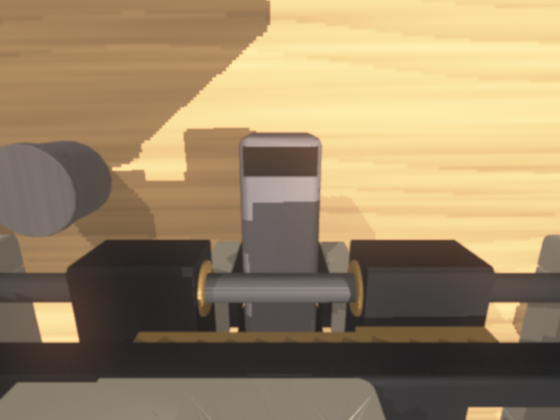

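Run:
```python
from h import *
s=r.get_state(); t=s['tcp_pos'];R=Ro.from_euler('xyz',s['eef_rot'],degrees=True)
c=t+np.array([0,0,.0445])
ax=-R.as_matrix()[:,0]; ay=R.as_matrix()[:,1]
print('window aim at face', c+ax*.145)
def draw(cam,img,x0,y0,x1,y1,s,out):
    k=K(cam); a=cv2.resize(cv2.imread(img)[y0:y1,x0:x1],None,fx=s,fy=s,interpolation=cv2.INTER_CUBIC)
    def ln(P,Q,col):
        p,q=[tuple(int(round(v)) for v in (proj(cam,X,k)-[x0,y0]+.5)*s) for X in (P,Q)]; cv2.line(a,p,q,col,1)
    def box(x0_,x1_,hw,col):
        V=[[c+ax*x+ay*y+np.array([0,0,z]) for z in(-.018,.018)] for x in (x0_,x1_) for y in (-hw,hw)]
        for i in range(4): ln(V[i][0],V[i][1],col)
        for i,j in ((0,1),(0,2),(1,3),(2,3)):
            for z in (0,1): ln(V[i][z],V[j][z],col)
    box(-.065,.03,.017,(0,255,0)); box(.03,.065,.022,(255,0,255))
    A=np.array([.586,.0724,.098]);B=np.array([.5868,.1404,.098]); ln(A,B,(0,0,255)); ln(B,B-[0,0,.05],(0,0,255));ln(A,A-[0,0,.05],(0,0,255))
    ln(A-[0,0,.05],B-[0,0,.05],(0,0,255))
    ln(c+ax*.065,c+ax*.145,(255,0,0))
    cv2.imwrite(out,a)
draw('side','pics/s5.png',220,150,320,200,8,'pics/s5o.png')
draw('top','pics/t5.png',200,170,280,265,7,'pics/t5o.png')
```

```text
window aim at face [0.58594907 0.10489559 0.07379474]
```

View pics/s5o.png

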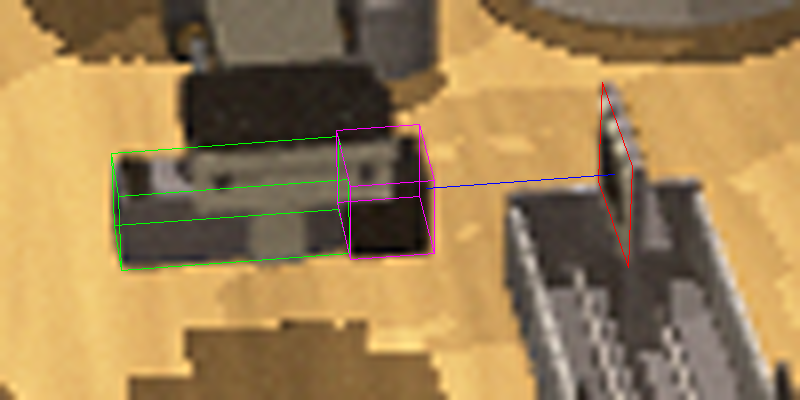

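View pics/t5o.png

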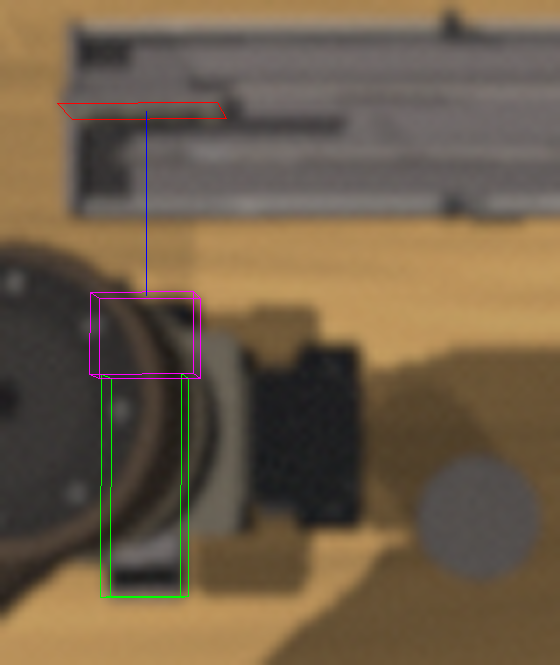

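```bash
python3 -m inch '0 0 0 0 0 0 0.2; 0 0 0 0 0 0 0.2; 0 0 0 0 0 0 0.2; 0 0 0 0 0 0 0.2; 0 0 0 0 0 0 0.2; 0 0 0 0 0 0 0.2; 0 0 0 0 0 0 0.2; 0 0 0 0 0 0 0.2; 0 0 0 0 0 0 0.2; 0 0 0 0 0 0 0.2; 0 0 0 0 0 0 0.2; 0 0 0 0 0 0 0.2; 0 0 0 0 0 0 0.2; 0 0 0 0 0 0 0.2; 0 0 0 0 0 0 0.2; 0 0 0 0 0 0 0.2; 0 0 0 0 0 0 0.2; 0 0 0 0 0 0 0.2; 0 0 0 0 0 0 0.2; 0 0 0 0 0 0 0.2'
python3 - <<'E'
from h import *
s=r.get_state();t=s['tcp_pos'];R=Ro.from_euler('xyz',s['eef_rot'],degrees=True)
print(t,s['eef_rot'],t+[0,0,.0445]-R.as_matrix()[:,0]*.145)
E
```

```text
time_s: 15.33
tcp_pos: [0.4405, 0.107, 0.0284]
eef_rot: [180.0, 0.0, 179.2]
contact_force: [0.1, 0.4, -1.9]
gripper_width: 0.034
[0.44046191 0.10700887 0.02836936] [1.79998442e+02 4.52438845e-04 1.79180105e+02] [0.58544706 0.10493401 0.0728705 ]
```

```bash
python3 -m inch '0 0 -0.015 0 0 0 0.2; 0 0 -0.02 0 0 0 0.2; 0 0 -0.017 0 0 0 0.2; 0 0 0 0 0 0 0.2'
python3 - <<'E'
from h import *
plan([.4515,-.3265,.08],Rd(160),18)
E
```

```text
time_s: 15.67
tcp_pos: [0.4424, 0.1081, 0.0834]
eef_rot: [179.9, 0.3, 179.2]
contact_force: [1.6, 0.3, -1.1]
gripper_width: 0.0341
18 x:  -0.0047 -0.0238 0.0002 0.0002 0.0002 0.0186 1  |t|mm 24.3 deg 1.07
```

```bash
python3 -m inch '-0.0047 -0.0238 0 0 0 0.0186 0.2; -0.0047 -0.0238 0 0 0 0.0186 0.2; -0.0047 -0.0238 0 0 0 0.0186 0.2; -0.0047 -0.0238 0 0 0 0.0186 0.2; -0.0047 -0.0238 0 0 0 0.0186 0.2; -0.0047 -0.0238 0 0 0 0.0186 0.2; -0.0047 -0.0238 0 0 0 0.0186 0.2; -0.0047 -0.0238 0 0 0 0.0186 0.2; -0.0047 -0.0238 0 0 0 0.0186 0.2; -0.0047 -0.0238 0 0 0 0.0186 0.2; -0.0047 -0.0238 0 0 0 0.0186 0.2; -0.0047 -0.0238 0 0 0 0.0186 0.2; -0.0047 -0.0238 0 0 0 0.0186 0.2; -0.0047 -0.0238 0 0 0 0.0186 0.2; -0.0047 -0.0238 0 0 0 0.0186 0.2; -0.0047 -0.0238 0 0 0 0.0186 0.2; -0.0047 -0.0238 0 0 0 0.0186 0.2; -0.0047 -0.0238 0 0 0 0.0186 0.2; 0 0 0 0 0 0 0.2; 0 0 0 0 0 0 0.2'
python3 - <<'E'
from h import *
plan([.4515,-.3265,-.018],Rd(160),6)
E
```

```text
time_s: 17.33
tcp_pos: [0.4494, -0.3284, 0.0793]
eef_rot: [180.0, -0.1, 159.9]
contact_force: [0.3, 0.3, -1.8]
gripper_width: 0.0342
6 x:  -0.0002 0.0004 0.0162 0.0000 -0.0002 -0.0004 1  |t|mm 16.2 deg 0.03
```

```bash
python3 -m inch '0 0 0.016 0 0 0 0.2; 0 0 0.02 0 0 0 0.2; 0 0 0.02 0 0 0 0.2; 0 0 0.018 0 0 0 0.2; 0 0 0.012 0 0 0 0.2; 0 0 0.008 0 0 0 0.2; 0 0 0.003 0 0 0 0.2; 0 0 0 0 0 0 0.2; 0 0 0 0 0 0 0.2'
```

```text
time_s: 18.08
tcp_pos: [0.4507, -0.3274, -0.0162]
eef_rot: [-180.0, 0.0, 160.0]
contact_force: [0.2, 0.3, -1.4]
gripper_width: 0.0337
```

Still 6 mm above the grasp height; lower slowly until the weight is taken.

```bash
python3 -m inch '0 0 0.003 0 0 0 0.2; 0 0 0.002 0 0 0 0.2; 0 0 0.001 0 0 0 0.2; 0 0 0 0 0 0 0.2; 0 0 0 0 0 0 0.2'; python3 -m inch '0 0 0.0005 0 0 0 0.2; 0 0 0 0 0 0 0.2'
```

```text
time_s: 18.5
tcp_pos: [0.4503, -0.3276, -0.0225]
eef_rot: [180.0, 0.0, 160.0]
contact_force: [-0.2, -0.2, -1.6]
gripper_width: 0.0338
time_s: 18.67
tcp_pos: [0.4503, -0.3276, -0.0226]
eef_rot: [-180.0, 0.0, 160.0]
contact_force: [-1.3, 1.2, 4.7]
gripper_width: 0.0339
```

```bash
python3 -m inch '0 0 0 0 0 0 0.55; 0 0 0 0 0 0 0.8; 0 0 0 0 0 0 1; 0 0 0 0 0 0 1; 0 0 0 0 0 0 1; 0 0 0 0 0 0 1; 0 0 0 0 0 0 1; 0 0 0 0 0 0 1; 0 0 0 0 0 0 1; 0 0 0 0 0 0 1'; python3 -m inch '0 0 -0.01 0 0 0 1; 0 0 -0.02 0 0 0 1; 0 0 -0.03 0 0 0 1; 0 0 -0.04 0 0 0 1; 0 0 -0.04 0 0 0 1; 0 0 -0.02 0 0 0 1; 0 0 0 0 0 0 1'
python3 - <<'E'
from h import *
im=snap('side','s6');
cv2.imwrite('pics/s6z.png',cv2.resize(im[200:330,210:340,::-1],None,fx=4,fy=4,interpolation=cv2.INTER_CUBIC))
plan([.586,-.130,.15],Rd(179.3),10)
E
```

```text
time_s: 19.5
tcp_pos: [0.4503, -0.3276, -0.0231]
eef_rot: [-180.0, 0.0, 160.0]
contact_force: [-0.8, -0.2, 0.2]
gripper_width: 0.0872
time_s: 20.08
tcp_pos: [0.4532, -0.329, 0.1437]
eef_rot: [-180.0, 0.6, 160.1]
contact_force: [1.1, -0.1, -0.4]
gripper_width: 0.0875
10 x:  -0.0093 0.0222 -0.0009 -0.0001 0.0006 -0.0337 1  |t|mm 24.1 deg 1.93
```

View pics/s6z.png

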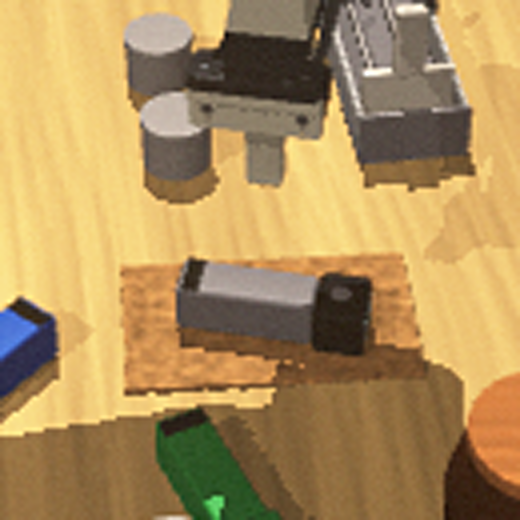

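```bash
python3 -m inch '-0.0093 0.0222 -0.0009 0 0.0006 -0.0337 1; -0.0093 0.0222 -0.0009 0 0.0006 -0.0337 1; -0.0093 0.0222 -0.0009 0 0.0006 -0.0337 1; -0.0093 0.0222 -0.0009 0 0.0006 -0.0337 1; -0.0093 0.0222 -0.0009 0 0.0006 -0.0337 1; -0.0093 0.0222 -0.0009 0 0.0006 -0.0337 1; -0.0093 0.0222 -0.0009 0 0.0006 -0.0337 1; -0.0093 0.0222 -0.0009 0 0.0006 -0.0337 1; -0.0093 0.0222 -0.0009 0 0.0006 -0.0337 1; -0.0093 0.0222 -0.0009 0 0.0006 -0.0337 1; 0 0 0 0 0 0 1; 0 0 0 0 0 0 1'
python3 - <<'E'
from h import *
k=K('wrist');snap('wrist','w7');
plan([.586,-.130,.044],Rd(179.3),6)
print(proj('w',[.586,-.1305,.116],k))
E
```

```text
time_s: 21.13
tcp_pos: [0.5841, -0.128, 0.1449]
eef_rot: [179.9, -0.4, 179.4]
contact_force: [-0.1, 0.2, -1.0]
gripper_width: 0.0878
6 x:  -0.0005 -0.0002 0.0168 0.0002 -0.0013 0.0001 1  |t|mm 16.8 deg 0.07
[275.89245716 223.7632311 ]
```

View pics/w7.png

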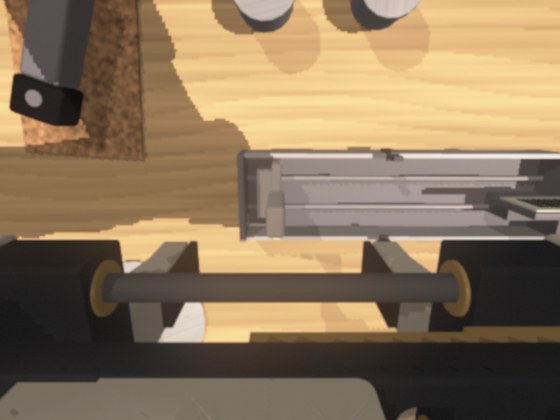

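```bash
python3 -m inch '-0.0003 -0.0002 0.0168 0 -0.001 0 1; -0.0003 -0.0002 0.0168 0 -0.001 0 1; -0.0003 -0.0002 0.0168 0 -0.001 0 1; -0.0003 -0.0002 0.0168 0 -0.001 0 1; -0.0003 -0.0002 0.0168 0 -0.001 0 1; -0.0003 -0.0002 0.0168 0 -0.001 0 1; 0 0 0 0 0 0 1; 0 0 0 0 0 0 1'
python3 - <<'E'
from h import *
im=snap('side','s7');s=r.get_state();print(s['tcp_pos'],s['eef_rot'])
cv2.imwrite('pics/s7z.png',cv2.resize(im[150:270,240:380,::-1],None,fx=5,fy=5,interpolation=cv2.INTER_CUBIC))
E
```

```text
time_s: 21.85
tcp_pos: [0.5845, -0.1311, 0.0442]
eef_rot: [180.0, -0.1, 179.2]
contact_force: [-0.7, 0.4, 0.8]
gripper_width: 0.0875
[ 0.58562159 -0.13094085  0.04528971] [ 1.79963859e+02 -1.78354795e-02  1.79256415e+02]
```

View pics/s7z.png

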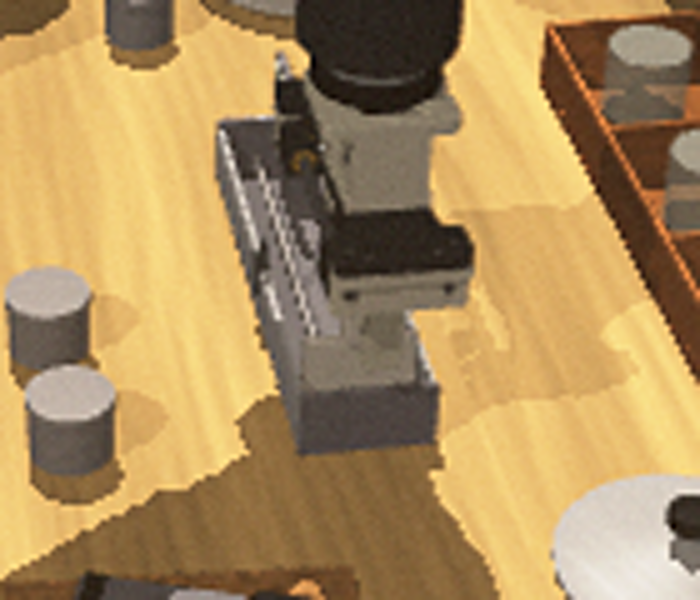

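```bash
python3 -m inch '0 0 0 0 0 0 0; 0 0 0 0 0 0 0; 0 0 0 0 0 0 0; 0 0 0 0 0 0 0; 0 0 0 0 0 0 0; 0 0 0 0 0 0 0; 0 0 0 0 0 0 0; 0 0 0 0 0 0 0; 0 0 0 0 0 0 0; 0 0 0 0 0 0 0; 0 0 0 0 0 0 0; 0 0 0 0 0 0 0; 0 0 0 0 0 0 0; 0 0 0 0 0 0 0; 0 0 0 0 0 0 0; 0 0 0 0 0 0 0' 40
python3 - <<'E'
from h import *
s=r.get_state();print(s['tcp_pos'],s['gripper_width'],s['contact_force'])
E
```

```text
time_s: 23.23
tcp_pos: [0.5858, -0.1304, 0.0448]
eef_rot: [180.0, 0.0, 179.3]
contact_force: [0.7, -3.9, -0.8]
gripper_width: 0.0133
[ 0.58580312 -0.13042587  0.04483623] 0.013270910982340373 [ 0.68054689 -3.87106166 -0.80460637]
```

```bash
python3 -m inch '0 0.004 0 0 0 0 0; 0 0.008 0 0 0 0 0; 0 0.01 0 0 0 0 0; 0 0.01 0 0 0 0 0; 0 0.01 0 0 0 0 0; 0 0.01 0 0 0 0 0; 0 0.01 0 0 0 0 0; 0 0.01 0 0 0 0 0; 0 0.01 0 0 0 0 0; 0 0.01 0 0 0 0 0; 0 0.006 0 0 0 0 0; 0 0.002 0 0 0 0 0; 0 0 0 0 0 0 0; 0 0 0 0 0 0 0; 0 0 0 0 0 0 0'
python3 - <<'E'
from h import *
import pickle
k=K('wrist');im=snap('wrist','w8');pickle.dump(k,open('w8.pkl','wb'));t=snap('top','t8');sd=snap('side','s8')
s=r.get_state();print(s['tcp_pos'],s['gripper_width'],s['contact_force'])
cv2.imwrite('pics/w8z.png',cv2.resize(im[130:250,200:340,::-1],None,fx=5,fy=5,interpolation=cv2.INTER_CUBIC))
cv2.imwrite('pics/s8z.png',cv2.resize(sd[150:250,260:360,::-1],None,fx=6,fy=6,interpolation=cv2.INTER_CUBIC))
E
```

```text
time_s: 24.48
tcp_pos: [0.587, -0.0309, 0.0448]
eef_rot: [-180.0, -0.0, 179.3]
contact_force: [2.2, -8.1, -3.3]
gripper_width: 0.0136
[ 0.58695999 -0.03101864  0.04481976] 0.013665366231992049 [ 2.19509677 -8.56883669 -3.02660774]
```

View pics/w8z.png

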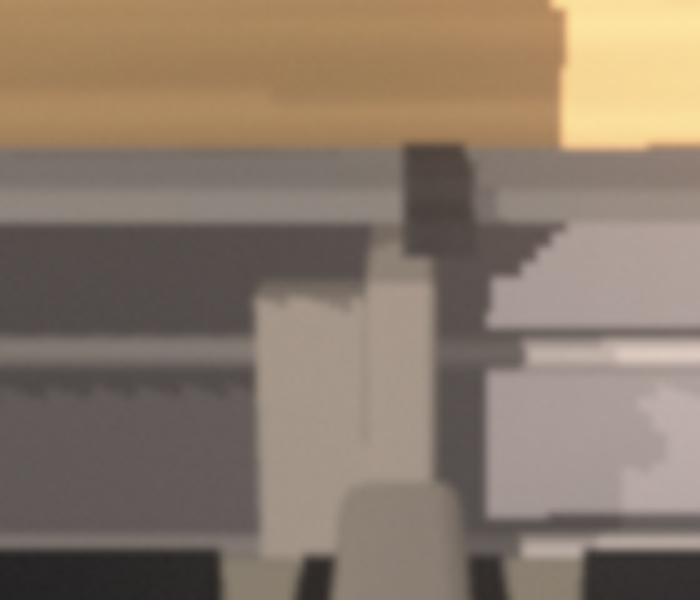

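View pics/s8z.png

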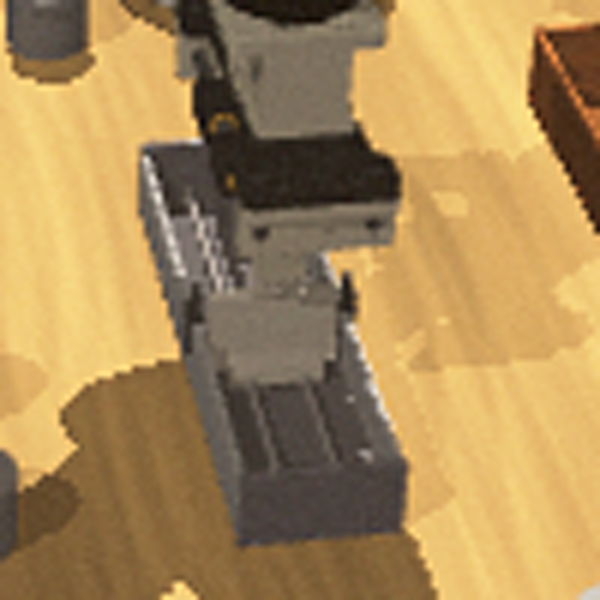

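View pics/t8.png

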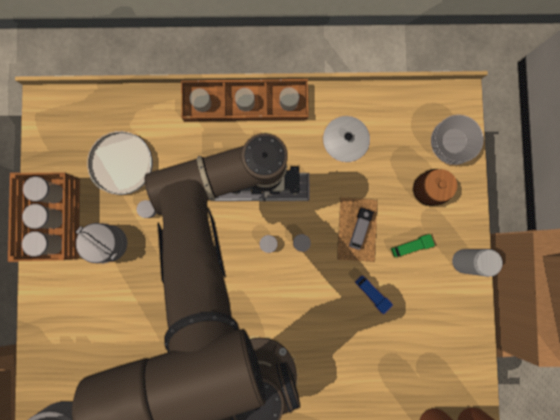

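```bash
python3 -m inch '0 0.0025 0 0 0 0 0; 0 0.002 0 0 0 0 0; 0 0 0 0 0 0 0; 0 0 0 0 0 0 0; 0 0 0 0 0 0 0; 0 0 0 0 0 0 0'
python3 - <<'E'
from h import *
k=K('wrist');im=snap('wrist','w9');sd=snap('side','s9')
s=r.get_state();print(s['tcp_pos'],s['gripper_width'],s['contact_force'])
a=cv2.resize(im[150:200,260:310,::-1],None,fx=11,fy=11,interpolation=cv2.INTER_CUBIC);cv2.imwrite('pics/w9z.png',a)
cv2.imwrite('pics/s9z.png',cv2.resize(sd[185:225,280:330,::-1],None,fx=12,fy=12,interpolation=cv2.INTER_CUBIC))
E
```

```text
time_s: 25.13
tcp_pos: [0.587, -0.0266, 0.0448]
eef_rot: [-180.0, -0.0, 179.3]
contact_force: [1.9, -9.5, -2.3]
gripper_width: 0.0137
[ 0.58706247 -0.02660962  0.0448292 ] 0.013495979440660742 [ 1.72897162 -9.40982781 -4.03469229]
```

View pics/w9z.png

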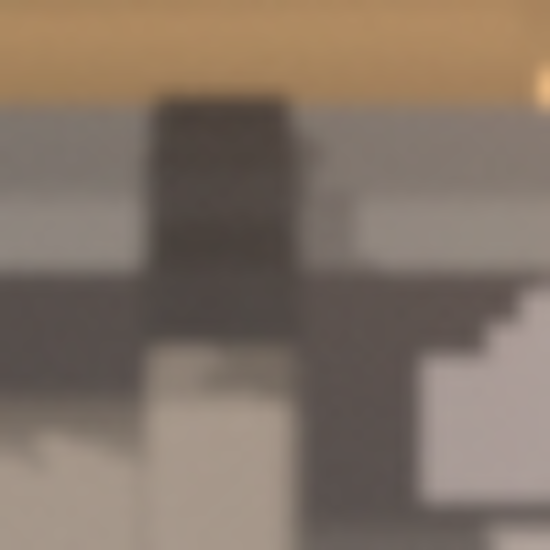

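View pics/s9z.png

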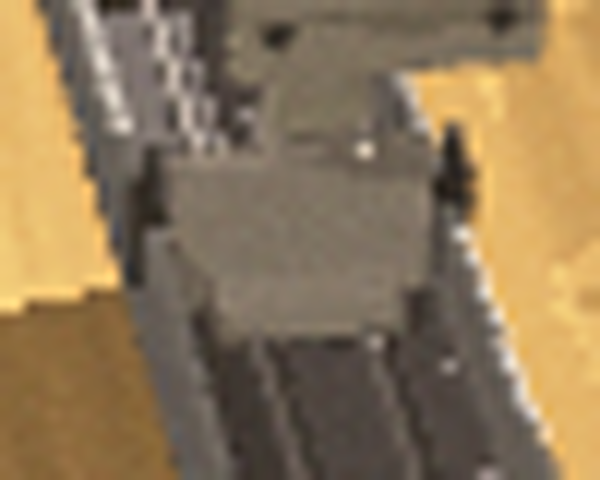

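```bash
python3 -m inch '0 0 0 0 0 0 0; 0 0 0 0 0 0 0; 0 0 0 0 0 0 0; 0 0 0 0 0 0 0'; python3 -c "
from plant import r
print(r.close_job())"
```

```text
time_s: 25.57
tcp_pos: [0.5871, -0.0266, 0.0449]
eef_rot: [-180.0, -0.0, 179.3]
contact_force: [2.4, -8.9, -3.7]
gripper_width: 0.014
the job is handed in; nothing more can be done
None
```

I scanned the label, laid the scanner back on its mat, and pulled the pusher to the clips. I handed the job in at 25.6 s with the handle still held.

- **Scanner choice:** I used the grey one with the black head, on the cork mat. The green and blue ones have the same shape but the wrong colours.
- **Scan:** I held the scanner still for over 1.6 s. By calculation, its line of sight at 80 mm met x 0.585, y 0.105, z 0.073. I put the label centre at about x 0.585, y 0.1045, z 0.073. The cameras disagreed on its y, with the wrist camera giving 0.106 and the top camera about 0.1025, so I used the middle.
- **Scanner put back:** I let go only once the mat was carrying it. The side picture then shows it lying flat on the mat, button up.
- **Pusher:** In the last wrist picture the plate and the near clip line up to within a fraction of a millimetre. The pull was about 9 N, as expected for this mark, and the grip held steady at 14 mm on the handle.

**What disagreed:** the first grasp closed on air, just above the scanner. The side pictures showed the real fingertips about 32 mm behind the reported TCP along the fingers. I corrected for that in every later move, so the reported z went slightly negative at the mat. The cameras also differ from each other by about 4 mm along y. I settled the final pusher position by comparing the plate and the clip in the same picture.

I saw no sign of the arm touching the other things on the shelf. I did not measure their positions again at the end.

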